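# Change the front of a bird nest box

## Robot

A 6-joint arm with a two-finger parallel gripper is mounted at the origin on a cart in front of the work surface, level with it; the furniture and walls round the work are solid. World frame = base frame: x ahead of the robot, y to its left, z up, the work surface at z = 0. Lengths are in mm, angles in rad, forces in N, time in s.
With the tool pointing down it reaches from about 275 to 1000 mm from the base axis. Payload 8.4 kg.
Tool frame: the origin (TCP) lies between the finger pads; the fingertips stand 11 mm ahead of it and the grasp point (between the pads) lies 8 mm behind it; z points along the fingers, y is the direction in which the jaws open and shut (so a half turn about z gives the same grasp; the last joint's range is limited). The gripper opens to 85 mm and grips with 20 to 120 N. Pads are 22 mm wide; open, the fingers measure 114 mm over their backs; the gripper's body (76 mm by 85 mm) begins 54 mm behind the grasp point. The pads swing forward as they close: fully open they stand 13 mm farther back than shut.
Start: joints at [1.165, 0.353, 1.633, -0, 1.155, -0.002], TCP at [245.571, 574.737, 242.281] pointing down, gripper open.
Joint ranges: [-2.63, 2.63], [-0.92, 2.1], [0.06, 2.66], [-1.3, 4.44], [0, 2.69], [-3.02, 3.02]. Speed limits (rad/s): [2.22, 2.22, 2.79, 3.14, 3.14, 3.14].

## Interface

Orientations are given as a unit quaternion [x, y, z, w].
In Python, from rig import robot gives the robot as it stands.
- The arm moves only by the tool carry_out, never from a script. Its argument "steps" is a list of rows, each a list of 7 numbers: the gripper command: -1 is shut, 1 is fully open, values between are in proportion, then the shift along the tool's x, y, z in m, then the turn, a rotation vector about the tool's x, y, z in degrees. In form: [[gripper, tx, ty, tz, ax, ay, az], ...]. A call has 1 to 12 rows; each row is the pose to reach, as a shift and turn from the pose commanded when the call began, along the tool's axes at that moment; what a row does not reach only later rows make up. A row lasts 1/10 s, in which the tool goes at most 50 mm and 8.59 degrees, less where a joint would pass 70% of its speed; a pose out of reach is approached as far as the arm can. A call with a gripper value outside its range is refused whole. The fingers move at their own pace and stop on an object; "newtons" is the grip in N (left out, the last holds). Time passes only in rows, so rows that repeat a pose let the fingers close. It gives the time, the measured TCP pose, the force and the opening at its end, in the units of the state.
- robot.state(): the state, without advancing time (a new reading comes with each control period).
- robot.capture(name): name is "scene" or "top"; returns a dict with "frame" (384x512x3 uint8, blue, green, red), "fx", "fy", "cx", "cy" (pixels), "distortion" ([k1, k2, p1, p2, k3] as OpenCV has them; the pictures are not rectified), "R" (3x3) and "t" (3): a world point X has camera coordinates R X + t. Camera axes: x right, y down, z forward; pixel columns grow to the right and rows downward; lengths in mm; the calibration is good to about 2 mm. A picture is of the moment at which its call begins. There is no depth.
- robot.hand_in(): hands the job in, once; it reports no verdict.
The state is a dict: "clock": time; "qpos": joint angles; "qvel": joint speeds; "joint_torque": joint torques, N m; "tcp_pos": TCP position; "orientation": TCP orientation; "wrist_force": force on the tool from outside, world axes, zero at the start; "torque": the same for the moment, N m; "opening": finger opening in mm.
Only numpy, scipy, OpenCV 4.12 (cv2) and the standard library are available. Lean on these libraries where they do the work, as an engineer would, in place of code of your own. Each camera call takes 0.05 s, during which the arm holds its last target. There are 200 camera calls.

## Task

Change the front of the bird nest box. Swing its roof board aside on its corner screw, slide the front with the wide opening up out of its grooves and stand it in the empty middle slot of the wooden rack. Then slide the front with the round hole that fits this box (the larger of the two in the rack) up out of its slot, lower it down the grooves until it is fully home, and swing the roof shut square over the box. Lower the fronts rather than drop them, keep them upright, and leave the smaller front standing in its slot.

Things in the scene. Friction and masses are not known exactly. Their poses are not given: they have to be found in the camera images.
- nest_box: Wooden nest box with open front and top, fixed to the bench. Origin at the centre of its underside; x to its back, y to its left, z up. Outside 130 by 130 mm; walls 10 mm thick, tops 154 mm above the bench; floor 12 mm thick; 110 mm between side walls. A hanging batten 56 mm wide on its back (x = 65 to 80 mm) rises to 237 mm.
- groove_foot (a point): Point on the box's floor midway between the two upright grooves, 50 mm in front of the box's origin, 12 mm above the bench; a front's lower edge is centred here when fully home. Axes as the box's. Grooves: in the side walls, 13 mm wide (x), 10 mm deep, mouths bevelled, up to 154 mm. Between them the front can be pinched from above over its middle 85 mm; its top is 2 mm below the wall tops.
- roof_pivot (a point): The screw on which the roof turns, at the box's rear left corner (x 55, y 60 mm from the box's origin), 165 mm above the bench, level with the middle of the roof's thickness. Fixed to the box.
- roof_side (a point): Point on the roof board's right side edge (facing the box's -y when shut), at mid-thickness, 54 mm behind its front corner; moves with the roof. Axes are the roof's, parallel to the box's when shut.
- roof (a joint): Angle of the flat felt-covered roof board: 0 shut (a stop), growing as its front swings to the box's left (clockwise from above) in its own plane, to 1.9. Stays where left; moves at 1 to 2 N on its far edge. 149 (x) by 156 (y) mm, 157 to 175 mm above the bench; shut it spans x -84 to 65, y -78 to 78 mm of the box, covering the front's top. From 1.65 rad on it is clear of the front.
- wide_front: Plywood front 104 mm wide (y), 140 mm tall (z), 9 mm thick (x), about 0.08 kg, with a rectangular opening 64 mm wide and 55 mm tall centred 90 mm above its lower edge (22 mm of board above it). Origin at the middle of its lower edge. It starts fully home in the nest box.
- hole_front: Plywood front 104 mm wide (y), 140 mm tall (z), 9 mm thick (x), about 0.09 kg, with a round hole of 32 mm centred 95 mm above its lower edge. Origin at the middle of its lower edge. It starts in the near or the far slot of the rack and belongs in the nest box.
- small_front: Smaller plywood front for another box, 80 mm wide (y), 108 mm tall (z), 9 mm thick (x), with a round hole of 26 mm. Origin at the middle of its lower edge. It stands in the other outer slot of the rack and stays there.
- rack: Wooden rack, fixed to the bench. Origin at the centre of its underside; x points away from the robot, z up. Base 204 (x) by 104 (y) by 12 mm; two combs 14 mm thick at y = -36 and 36 mm rise to 70 mm and have three slots each, 13 mm wide, mouths bevelled, at x = -60 (near), 0 and 60 mm (far). A front stands on the base in a pair of slots, its width along y.
- slot_middle (a point): The point on the rack's base, centred in the middle slot (empty at first), where the middle of a front's lower edge should stand; axes as the rack's.
Things that resemble listed ones, but are neither listed nor needed, are in the scene too. What is shaped like the small_front but purple is not meant.

How it is judged (in metres and radians):
On the way, in this order (a step that is already met when the one before it is completed fails the run):
1. the roof is swung aside (value of joint roof above 0.9 rad), for 0.1 s.
2. the wide-opening front is slid up clear of the nest box's grooves (z of wide_front in the frame of groove_foot above 0.143 m), for 0.1 s.
3. the wide-opening front stands released in the middle slot of the rack (x of wide_front in the frame of slot_middle between -0.006 and 0.006 m and y of wide_front in the frame of slot_middle between -0.025 and 0.025 m and z of wide_front in the frame of slot_middle below 0.005 m and angle between wide_front's own z axis and vertical below 0.08 rad and contact force between the fingers and wide_front below 0.1 N), for 0.2 s.
4. the larger round-hole front is slid up clear of the rack (z of hole_front in the frame of rack above 0.072 m), for 0.1 s.
5. the round-hole front stands released in the nest box's grooves, fully home (x of hole_front in the frame of groove_foot between -0.005 and 0.005 m and y of hole_front in the frame of groove_foot between -0.007 and 0.007 m and z of hole_front in the frame of groove_foot below 0.005 m and angle between hole_front's own z axis and vertical below 0.08 rad and contact force between the fingers and hole_front below 0.1 N), for 0.2 s.
At the end, for the whole second after the job is handed in: Roof shut (0.1 rad); round-hole front upright and home in the box (5 mm); wide front upright on the base in the middle slot (6 mm across, 25 mm along, 5 mm up); smaller front upright within 30 mm of its place; all released, at rest (all of step 3 and all of step 5 and value of joint roof below 0.1 rad and velocity of joint roof below 0.05 rad/s and distance of small_front from where it was at the start of the episode below 0.03 m and angle between small_front's own z axis and vertical below 0.1 rad and linear speed of each of wide_front, hole_front, small_front below 0.02 m/s); the robot touches nothing.
It fails at once if a front is tipped over (more than about 35 degrees) (angle between any of wide_front, hole_front, small_front's own z axis and vertical above 0.6 rad).
It fails at once if a front is dropped into its slot or grooves (faster than 0.8 m/s there) instead of lowered ((horizontal distance between hole_front and groove_foot below 0.02 m and linear speed of hole_front above 0.8 m/s) or (horizontal distance between wide_front and slot_middle below 0.02 m and linear speed of wide_front above 0.8 m/s)).
It also fails if it takes over 72 s, if anything falls off the work surface, if the arm or the gripper's body presses on something with over 40 N, if the wrist force passes 120 N, or if a joint passes its speed limit or range.

## Working session

There is one attempt and no reset: what is moved stays moved. The work goes in short steps, Python scripts to look and compute and a tool call to move; the robot and the scene stay as the last step left them, time stands still between calls to the robot, and variables do not carry over. Pictures are saved under pics/ and viewed, about 8 in all and at most 12, crops included, and the job is handed in when it is done.

Besides the shell and the picture viewer there is one more tool, called by a JSON object that holds its "fn" and its "kwargs", one argument or row to a line. carry_out: Moves the arm, as the interface text tells. Its arguments: {"type":"object","properties":{"steps":{"type":"array","items":{"type":"array","items":{"type":"number"}}},"newtons":{"type":"number"}},"required":["steps"]}

```bash
mkdir -p pics; ls; python3 - <<'E'
from rig import robot
import cv2,numpy as np
print(robot.state())
for n in("scene","top"):
    c=robot.capture(n);np.save(n+"0.npy",c,allow_pickle=True)
    print(n,c["fx"],c["cx"],c["cy"],c["distortion"],c["R"],c["t"], -np.array(c["R"]).T@np.array(c["t"]))
    cv2.imwrite(f"pics/{n}0.png",cv2.resize(c["frame"],(800,600),interpolation=cv2.INTER_CUBIC))
E
```

```text
pics
{'clock': 0.0, 'qpos': array([ 1.16457500e+00,  3.53648688e-01,  1.63417292e+00,  2.32823932e-06,
        1.15520837e+00, -2.39878794e-03]), 'qvel': array([-0.00042968, -0.00142752, -0.00075765,  0.00048152,  0.0007839 ,
        0.00136919]), 'joint_torque': array([-2.49289456e-03, -6.05258203e+01, -3.42064834e+01, -2.32766024e-04,
        9.45091975e-03,  2.68724392e-06]), 'tcp_pos': array([245.39162373, 574.28231227, 241.54474622]), 'orientation': array([ 2.00542545e-01,  9.79684730e-01, -7.03499586e-04, -1.46853228e-04]), 'wrist_force': array([0.03710065, 0.10227296, 0.28493379]), 'torque': array([-0.00377969,  0.00456292, -0.00991694]), 'opening': 85.3610777611875}
scene 369.04477744511405 251.88986519983607 195.62018708305715 [-0.06074864  0.          0.          0.          0.        ] [[ 0.5531061  -0.83309861 -0.00451167]
 [-0.41734987 -0.2723895  -0.86696196]
 [ 0.72103587  0.48140489 -0.49835389]] [-340.8505438   340.84588474  596.63584502] [ -99.41734391 -478.3426867   591.29840835]
top 384.4233012817716 261.68814422430665 189.2428751052152 [0.01465238 0.         0.         0.         0.        ] [[ 0.36765732 -0.92982266  0.01606003]
 [-0.74087834 -0.3032981  -0.5992575 ]
 [ 0.56207417  0.20842287 -0.80039523]] [-229.31534018  505.70864465  750.00918258] [  37.41725438 -216.16119756  907.03628274]
```

View pics/scene0.png

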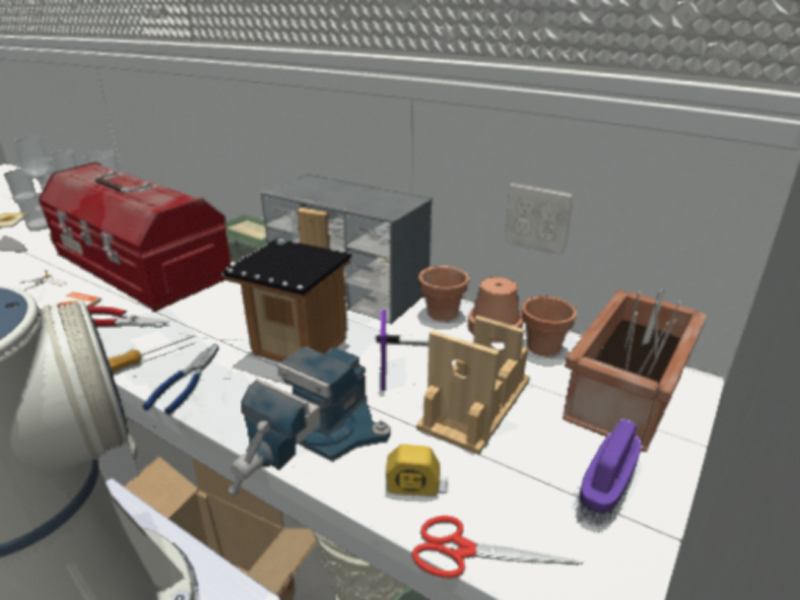

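View pics/top0.png

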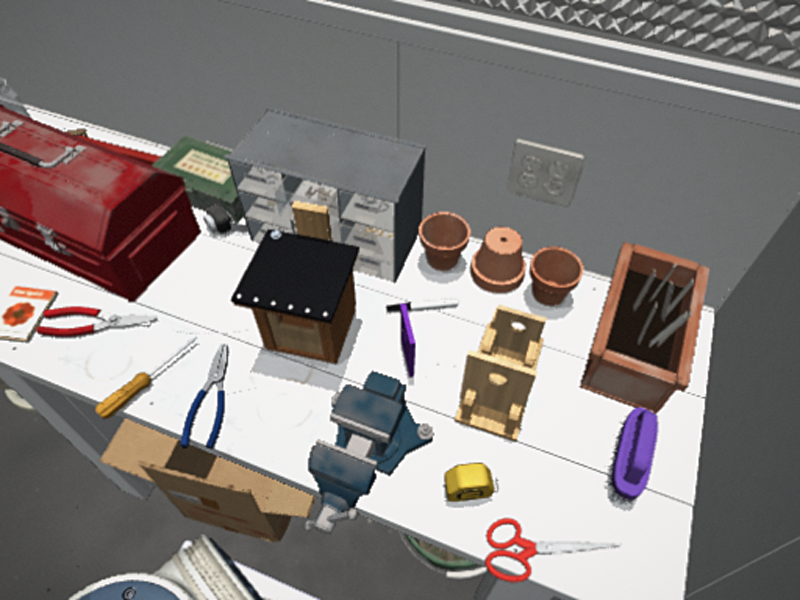

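The scene picture shows the box with its black roof around (290,300), and the rack at (475,380) with a tall front in the near slot and a smaller front in the far slot. The purple decoy stands between them at (383,350). In the top picture the roof corners are near (268,232), (357,245), (332,320) and (235,303).

Candidates for hole_front (top view): the near plate (500,395), the far plate (517,325) and the purple one (408,340). By size I choose the near one, and a close crop will check it.

```bash
cat > h.py <<'E'
import numpy as np,cv2
def K(c): return np.array([[c["fx"],0,c["cx"]],[0,c["fy"],c["cy"]],[0,0,1.]])
def ray(c,uv):
    p=cv2.undistortPoints(np.array(uv,float).reshape(-1,1,2),K(c),np.array(c["distortion"])).reshape(-1,2)
    R=np.array(c["R"]);d=np.c_[p,np.ones(len(p))]@R
    return -R.T@np.array(c["t"]),d
def plane(c,uv,z):
    o,d=ray(c,uv);return o+d*((z-o[2])/d[:,2])[:,None]
def proj(c,X):
    return cv2.projectPoints(np.array(X,float).reshape(-1,1,3),cv2.Rodrigues(np.array(c["R"]))[0],np.array(c["t"]),K(c),np.array(c["distortion"]))[0].reshape(-1,2)
def load(n): return np.load(n,allow_pickle=True).item()
def roof(c,z=175):
    f=c["frame"];m=(f.max(2)<45).astype(np.uint8)
    m=cv2.morphologyEx(m,cv2.MORPH_CLOSE,np.ones((3,3)))
    n,l,s,_=cv2.connectedComponentsWithStats(m)
    b=max(range(1,n),key=lambda i:s[i,4] if 300<s[i,4]<9000 else 0)
    ct=max(cv2.findContours((l==b).astype(np.uint8),0,2)[0],key=cv2.contourArea)
    q=cv2.minAreaRect(ct)
    hull=cv2.convexHull(ct);return cv2.approxPolyDP(hull,5,True).reshape(-1,2)
E
python3 - <<'E'
from h import *
for n in("scene","top"):
    c=load(n+"0.npy");q=roof(c);print(n,q.tolist(),plane(c,q,175)[:,:2].round())
s=load("scene0.npy")["frame"][190:290,255:355];t=load("top0.npy")["frame"][185:285,275:375]
cv2.imwrite("pics/crop.png",np.hstack([cv2.resize(s,(400,400),interpolation=2),cv2.resize(t,(400,400),interpolation=2)]))
E
```

```text
scene [[223, 163], [194, 188], [143, 174], [174, 155]] [[607.  86.]
 [458.  58.]
 [443. 217.]
 [574. 235.]]
top [[172, 147], [229, 158], [212, 206], [149, 192]] [[590. 238.]
 [612.  87.]
 [464.  62.]
 [444. 217.]]
```

View pics/crop.png

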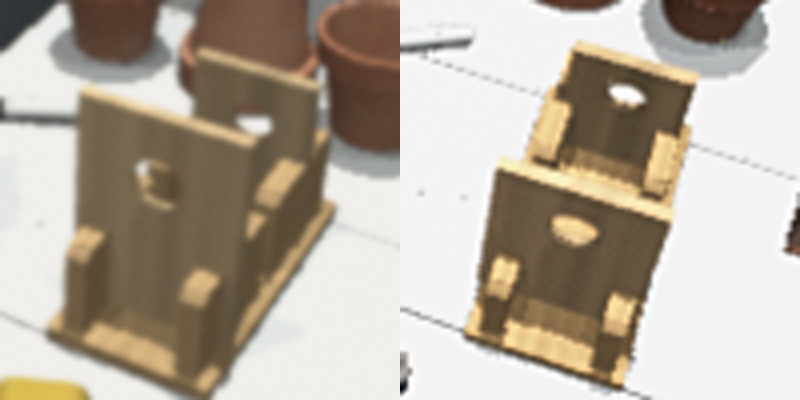

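The crop confirms that the near plate is clearly the larger and spans almost the full base width. So hole_front is in the near slot, small_front in the far slot, and the middle slot is empty.

```bash
python3 - <<'E'
from h import *
t=load("top0.npy");s=load("scene0.npy")
o=np.array([-400,0])
T=lambda L:[((x-400)/4+275-.4,y/4+185-.4) for x,y in L]
S=lambda L:[(x/4+255-.4,y/4+190-.4) for x,y in L]
P=lambda n,c,l,z:print(n,plane(c,l,z)[:,:2].round(1).tolist())
P("hole top near edge T",t,T([(499,165),(671,217)]),152)
P("hole top S",s,S([(80,95),(257,148)]),152)
P("small top T far",t,T([(575,43),(697,77)]),120)
P("small top S far",s,S([(200,48),(320,87)]),120)
P("base near T z12",t,T([(466,334),(625,382)]),12)
P("base near S z12",s,S([(50,325),(212,390)]),12)
P("base far right S z12",s,S([(333,205)]),12)
P("comb tops near T z70",t,T([(507,258),(622,295)]),70)
P("purple,vise,toolbox T",t,np.array([(403,310),(385,375),(355,400),(190,190),(195,240)])*.64,100)
# box check : batten top z=237 
g=t["frame"]
for c,n in((t,"T"),(s,"S")):
    print(n,proj(c,[(534,152,175),(580,219,165)]))
E
```

```text
hole top near edge T [[502.8, -138.1], [506.9, -238.3]]
hole top S [[498.2, -139.3], [504.5, -242.7]]
small top T far [[626.5, -151.3], [630.2, -229.4]]
small top S far [[629.4, -149.6], [627.6, -230.2]]
base near T z12 [[462.9, -143.2], [469.5, -245.0]]
base near S z12 [[465.2, -142.9], [468.5, -245.7]]
base far right S z12 [[664.3, -236.5]]
comb tops near T z70 [[492.2, -154.8], [494.6, -226.7]]
purple,vise,toolbox T [[573.1, -7.9], [449.7, -27.9], [394.3, -3.1], [680.3, 474.2], [574.9, 393.4]]
T [[191.64342616 172.54256098]
 [177.29988754 154.52399409]]
S [[186.09486029 167.0284333 ]
 [179.84508889 158.78319008]]
```

```bash
cat >> h.py <<'E'
from scipy.spatial.transform import Rotation as Ro
BOX=(534,152,8.4); RACK=(567,-190,2.5)
def w(fr,x,y):
    a=np.radians(fr[2]);return fr[0]+x*np.cos(a)-y*np.sin(a),fr[1]+x*np.sin(a)+y*np.cos(a)
def rel(x,y,z,yaw):
    """shift/turn from present pose to TCP x,y,z (mm), tool y axis at yaw deg, tool down"""
    from rig import robot
    s=robot.state();R=Ro.from_quat(s["orientation"])
    sh=R.inv().apply(np.array([x,y,z])-s["tcp_pos"])/1000
    a=np.radians(yaw);G=Ro.from_matrix(np.array([[-np.sin(a),np.cos(a),0],[np.cos(a),np.sin(a),0],[0,0,-1]]).T)
    return sh.round(4).tolist()+(R.inv()*G).as_rotvec(degrees=True).round(2).tolist()
E
python3 - <<'E'
from h import *
print(rel(*w(BOX,-30,-114),265,8.4))
E
```

```text
[-0.4654, -0.3879, -0.0229, -0.06, 0.04, 58.46]
```

{"fn": "carry_out", "kwargs": {
  "steps": [
    [-1,-0.2,-0.16,-0.0229,0,0,58.4],
    [-1,-0.4654,-0.3879,-0.0229,0,0,58.4],
    [-1,-0.4654,-0.3879,-0.0229,0,0,58.4],
    [-1,-0.4654,-0.3879,-0.0229,0,0,58.4],
    [-1,-0.4654,-0.3879,-0.0229,0,0,58.4],
    [-1,-0.4654,-0.3879,-0.0229,0,0,58.4],
    [-1,-0.4654,-0.3879,-0.0229,0,0,58.4],
    [-1,-0.4654,-0.3879,-0.0229,0,0,58.4],
    [-1,-0.4654,-0.3879,-0.0229,0,0,58.4],
    [-1,-0.4654,-0.3879,-0.0229,0,0,58.4],
    [-1,-0.4654,-0.3879,-0.0229,0,0,58.4],
    [-1,-0.4654,-0.3879,-0.0229,0,0,58.4]
  ],
  "newtons": 30
}}

```text
clock: 1.3
tcp_pos: [518.7, 38.8, 265.0]
orientation: [0.653, 0.757, 0.0, -0.0]
wrist_force: [0.5, 0.0, -0.4]
opening: -0.0
```

```bash
python3 - <<'E'
from h import *
print("down",rel(*w(BOX,-30,-114),173,8.4))
from rig import robot
# arc offsets in tool axes (x=box y, y=box x) relative to start point (-30,-114)
for th in np.arange(0,1.82,.1):
    p=np.array([-85,-138-14]);c,s=np.cos(th),np.sin(th)
    q=np.array([p[0]*c+p[1]*s,-p[0]*s+p[1]*c])+[55,60]
    print(round(th,2),((q[1]+114)/1000).round(3),((q[0]+30)/1000).round(3))
E
```

```text
down [-0.0043, 0.0017, 0.092, -0.0, -0.01, 0.06]
0.0 0.022 0.0
0.1 0.031 -0.015
0.2 0.042 -0.029
0.3 0.054 -0.041
0.4 0.067 -0.052
0.5 0.081 -0.062
0.6 0.097 -0.071
0.7 0.113 -0.078
0.8 0.129 -0.083
0.9 0.146 -0.087
1.0 0.163 -0.089
1.1 0.181 -0.089
1.2 0.198 -0.087
1.3 0.215 -0.084
1.4 0.232 -0.079
1.5 0.248 -0.073
1.6 0.263 -0.064
1.7 0.278 -0.055
1.8 0.291 -0.044
```

{"fn": "carry_out", "kwargs": {
  "steps": [
    [-1,-0.004,0.002,0.05,0,0,0],
    [-1,-0.004,0.002,0.092,0,0,0],
    [-1,-0.004,0.002,0.092,0,0,0],
    [-1,-0.004,0.002,0.092,0,0,0]
  ]
}}

```text
clock: 1.7
tcp_pos: [520.5, 37.3, 173.1]
orientation: [0.653, 0.757, -0.001, -0.001]
wrist_force: [1.1, 0.0, 0.1]
opening: 0.1
```

{"fn": "carry_out", "kwargs": {
  "steps": [
    [-1,0.011,0,0,0,0,0],
    [-1,0.022,0,0,0,0,0],
    [-1,0.031,-0.015,0,0,0,0],
    [-1,0.042,-0.029,0,0,0,0],
    [-1,0.054,-0.041,0,0,0,0],
    [-1,0.067,-0.052,0,0,0,0],
    [-1,0.081,-0.062,0,0,0,0],
    [-1,0.097,-0.071,0,0,0,0],
    [-1,0.113,-0.078,0,0,0,0],
    [-1,0.129,-0.083,0,0,0,0],
    [-1,0.129,-0.083,0,0,0,0]
  ]
}}

```text
clock: 2.8
tcp_pos: [418.4, 154.2, 173.2]
orientation: [0.652, 0.758, 0.0, -0.0]
wrist_force: [1.2, 0.1, -1.3]
opening: -0.0
```

{"fn": "carry_out", "kwargs": {
  "steps": [
    [-1,0.017,-0.004,0,0,0,0],
    [-1,0.034,-0.006,0,0,0,0],
    [-1,0.052,-0.006,0,0,0,0],
    [-1,0.069,-0.004,0,0,0,0],
    [-1,0.086,-0.001,0,0,0,0],
    [-1,0.103,0.004,0,0,0,0],
    [-1,0.119,0.01,0,0,0,0],
    [-1,0.134,0.019,0,0,0,0],
    [-1,0.149,0.028,0,0,0,0],
    [-1,0.156,0.034,0,0,0,0],
    [-1,0.156,0.034,0,0,0,0]
  ]
}}

```text
clock: 3.9
tcp_pos: [431.1, 313.1, 172.9]
orientation: [0.653, 0.758, 0.0, -0.0]
wrist_force: [-0.6, -0.1, 0.5]
opening: 0.1
```

```bash
python3 - <<'E'
from h import *
from rig import robot
print(robot.state()["tcp_pos"],robot.state()["wrist_force"])
for n in("scene","top"):
    c=robot.capture(n);np.save(n+"1.npy",c,allow_pickle=True)
t=load("top1.npy")["frame"][100:300,90:290];s=load("scene1.npy")["frame"][110:260,120:320]
cv2.imwrite("pics/c1.png",np.hstack([cv2.resize(t,(600,600),interpolation=2)]))
E
```

```text
[431.05793294 313.14146327 172.85172205] [-0.60854238 -0.07577188  0.51382746]
```

View pics/c1.png

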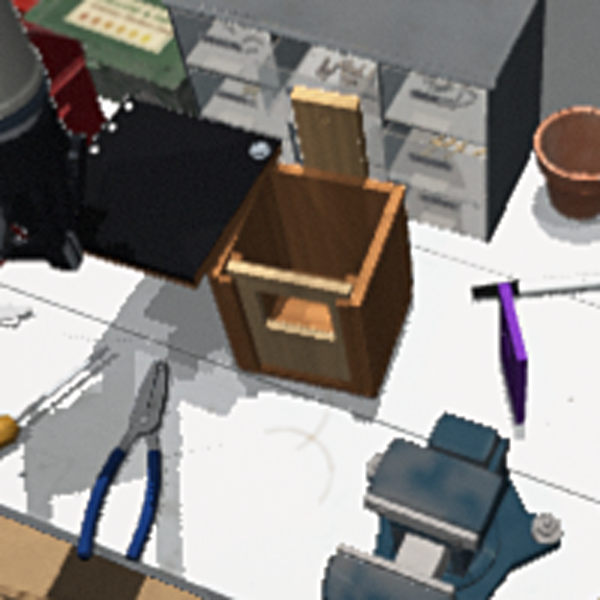

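The roof is fully aside, out to the left. The wide front's bright top edge shows at crop (229,266)–(350,290). Right wall top corners are at (360,306) and (406,186).

```bash
python3 - <<'E'
from h import *
t=load("top1.npy");s=load("scene1.npy");print(np.linalg.norm(s["frame"].astype(float)-load("scene0.npy")["frame"])>0)
C=lambda L:[(x/3+90-.3,y/3+100-.3) for x,y in L]
print("front T near/far ends z152",plane(t,C([(229,271),(349,294),(231,263),(352,287)]),152)[:,:2].round(1).tolist())
print("wall FR,BR z154",plane(t,C([(360,306),(406,186)]),154)[:,:2].round(1).tolist())
print("exp front ends",[w(BOX,x,y) for x,y in((-54.5,52),(-54.5,-52),(-45.5,52),(-45.5,-52))], "walls",w(BOX,-65,-65),w(BOX,65,-65))
E
python3 - <<'E'
import sys;sys.path.insert(0,'.')
from h import *
import os;os.chdir('.')
s=load("scene1.npy")["frame"][150:240,140:230]
cv2.imwrite("pics/c2.png",cv2.resize(s,(540,540),interpolation=2))
E
```

```text
True
front T near/far ends z152 [[477.1, 195.2], [493.2, 95.1], [484.8, 197.8], [500.4, 95.9]]
wall FR,BR z154 [[484.8, 80.9], [613.0, 100.1]]
exp front ends [(np.float64(472.48834036827174), np.float64(195.48063625742395)), (np.float64(487.6809753387625), np.float64(92.59631362927318)), (np.float64(481.3917913649387), np.float64(196.79538351448565)), (np.float64(496.58442633542944), np.float64(93.91106088633488))] walls (np.float64(479.1926952139625), np.float64(78.20190150084899)) (np.float64(607.798098499151), np.float64(97.19269521396252))
```

View pics/c2.png

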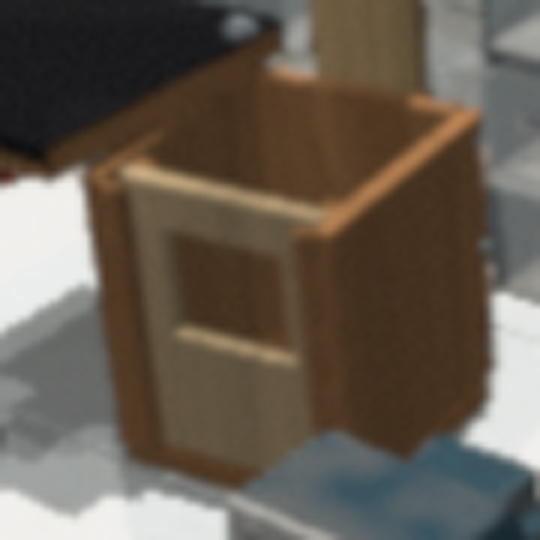

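The scene crop shows the front's top edge at (125,172)–(325,215). The right wall top corners are at (330,237) and (482,117).

```bash
python3 - <<'E'
from h import *
s=load("scene1.npy")
C=lambda L:[(x/6+140-.4,y/6+150-.4) for x,y in L]
print(plane(s,C([(128,180),(310,222)]),152)[:,:2].round(1).tolist(),plane(s,C([(330,237),(482,117)]),154)[:,:2].round(1).tolist())
print("raise",rel(431,313,290,8.4))
E
```

```text
[[476.5, 190.4], [491.0, 98.1]] [[483.1, 79.9], [606.4, 97.1]]
raise [0.0012, 0.0007, -0.1172, -0.0, 0.03, 0.08]
```

{"fn": "carry_out", "kwargs": {
  "steps": [
    [-1,0,0,-0.05,0,0,0],
    [-1,0,0,-0.1,0,0,0],
    [0,0,0,-0.117,0,0,0],
    [0,0,0,-0.117,0,0,0]
  ]
}}

```text
clock: 4.4
tcp_pos: [431.9, 312.1, 293.4]
orientation: [0.653, 0.757, 0.003, 0.001]
wrist_force: [0.7, 0.1, 0.1]
opening: 28.2
```

```bash
sed -i 's/^BOX=(534,152,8.4)/BOX=(537.5,153.5,8.4)/' h.py; python3 - <<'E'
from h import *
print(rel(*w(BOX,-50,0),290,8.4))
E
```

```text
[-0.1723, 0.0312, 0.0031, 0.32, -0.14, 0.03]
```

{"fn": "carry_out", "kwargs": {
  "steps": [
    [0,-0.1723,0.0312,0,0,0,0],
    [0,-0.1723,0.0312,0,0,0,0],
    [0,-0.1723,0.0312,0,0,0,0],
    [0,-0.1723,0.0312,0,0,0,0],
    [0,-0.1723,0.0312,0,0,0,0],
    [0,-0.1723,0.0312,0.045,0,0,0],
    [0,-0.1723,0.0312,0.09,0,0,0],
    [0,-0.1723,0.0312,0.09,0,0,0],
    [0,-0.1723,0.0312,0.09,0,0,0]
  ]
}}

```text
clock: 5.3
tcp_pos: [485.8, 146.3, 199.7]
orientation: [0.653, 0.757, -0.001, -0.001]
wrist_force: [-0.6, 0.7, 0.7]
opening: 43.0
```

```bash
python3 - <<'E'
from h import *
print(rel(*w(BOX,-50,0),133,8.4))
E
```

```text
[-0.0004, 0.0024, 0.0667, -0.15, 0.02, 0.08]
```

{"fn": "carry_out", "kwargs": {
  "steps": [
    [0,0,0.0024,0.025,0,0,0],
    [0,0,0.0024,0.05,0,0,0],
    [0,0,0.0024,0.0667,0,0,0],
    [0,0,0.0024,0.0667,0,0,0],
    [0,0,0.0024,0.0667,0,0,0]
  ],
  "newtons": 25
}}

```text
clock: 5.8
tcp_pos: [490.1, 147.0, 135.1]
orientation: [0.653, 0.757, 0.001, 0.001]
wrist_force: [0.0, -0.6, -0.5]
opening: 42.5
```

{"fn": "carry_out", "kwargs": {
  "steps": [
    [-0.5,0,0,0,0,0,0],
    [-0.7,0,0,0,0,0,0],
    [-1,0,0,0,0,0,0],
    [-1,0,0,0,0,0,0],
    [-1,0,0,0,0,0,0],
    [-1,0,0,0,0,0,0],
    [-1,0,0,0,0,0,0]
  ]
}}

```text
clock: 6.5
tcp_pos: [490.3, 146.8, 134.6]
orientation: [0.653, 0.757, 0.001, 0.001]
wrist_force: [1.8, 0.6, 7.6]
opening: 8.4
```

{"fn": "carry_out", "kwargs": {
  "steps": [
    [-1,0,0,-0.01,0,0,0],
    [-1,0,0,-0.025,0,0,0],
    [-1,0,0,-0.04,0,0,0],
    [-1,0,0,-0.055,0,0,0],
    [-1,0,0,-0.07,0,0,0],
    [-1,0,0,-0.085,0,0,0],
    [-1,0,0,-0.105,0,0,0],
    [-1,0,0,-0.125,0,0,0],
    [-1,0,0,-0.145,0,0,0],
    [-1,0,0,-0.165,0,0,0],
    [-1,0,0,-0.18,0,0,0],
    [-1,0,0,-0.18,0,0,0]
  ]
}}

```text
clock: 7.7
tcp_pos: [489.8, 146.6, 315.5]
orientation: [0.653, 0.757, 0.002, 0.001]
wrist_force: [0.1, -1.1, -1.6]
opening: 8.7
```

```bash
python3 - <<'E'
from h import *
from rig import robot
s=robot.state();print(s["tcp_pos"],s["wrist_force"],s["opening"])
print(rel(*w(RACK,0,0),315,2.5))
E
```

```text
[489.79124043 146.61118877 315.51871081] [ 0.14043515 -1.09049218 -1.58800764] 8.726349615139936
[-0.3443, 0.0269, 0.0004, 0.2, -0.04, 5.96]
```

{"fn": "carry_out", "kwargs": {
  "steps": [
    [-1,-0.015,0.001,0,0,0,0],
    [-1,-0.04,0.003,0,0,0,1],
    [-1,-0.075,0.006,0,0,0,2],
    [-1,-0.11,0.009,0,0,0,3],
    [-1,-0.145,0.012,0,0,0,4],
    [-1,-0.18,0.015,0,0,0,5],
    [-1,-0.215,0.018,0,0,0,6],
    [-1,-0.25,0.021,0,0,0,6],
    [-1,-0.285,0.024,0,0,0,6],
    [-1,-0.315,0.026,0,0,0,6],
    [-1,-0.335,0.027,0,0,0,6],
    [-1,-0.344,0.027,0,0,0,6]
  ]
}}

```text
clock: 8.9
tcp_pos: [565.9, -191.7, 312.1]
orientation: [0.692, 0.722, -0.0, -0.001]
wrist_force: [0.7, 0.8, -0.9]
opening: 8.4
```

{"fn": "carry_out", "kwargs": {
  "steps": [
    [-1,0,0,0.01,0,0,0],
    [-1,0,0,0.03,0,0,0],
    [-1,0,0,0.05,0,0,0],
    [-1,0,0,0.065,0,0,0],
    [-1,0,0,0.075,0,0,0],
    [-1,0,0,0.075,0,0,0]
  ]
}}

```text
clock: 9.5
tcp_pos: [565.6, -189.0, 236.7]
orientation: [0.691, 0.722, -0.0, -0.001]
wrist_force: [-0.4, -0.1, -1.7]
opening: 8.5
```

```bash
python3 - <<'E'
from h import *
from rig import robot
s=robot.state();print(s["tcp_pos"],s["wrist_force"],s["opening"])
for n in("scene","top"):
    c=robot.capture(n);np.save(n+"2.npy",c,allow_pickle=True)
t=load("top2.npy")["frame"][160:285,270:395];s=load("scene2.npy")["frame"][160:285,245:370]
cv2.imwrite("pics/c3.png",np.hstack([cv2.resize(s,(400,400),interpolation=2),cv2.resize(t,(400,400),interpolation=2)]))
E
```

```text
[ 565.55592592 -188.98026638  236.70664188] [-0.42266033 -0.08526566 -1.68384783] 8.524070672334997
```

View pics/c3.png

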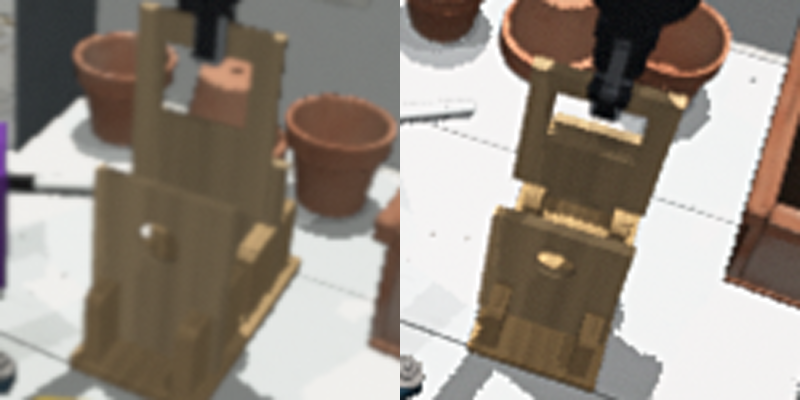

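Front is held upright, its top corners at top-crop (535,57) and (688,97). The hole front's top edge runs (497,208)–(635,243). I'll check the sideways offset against the rack.

```bash
python3 - <<'E'
from h import *
t=load("top2.npy");s=load("scene2.npy")
T=lambda L:[((x-400)/3.2+270-.3,y/3.2+160-.3) for x,y in L]
S=lambda L:[(x/3.2+245-.3,y/3.2+160-.3) for x,y in L]
f=lambda c,l,z:plane(c,l,z)[:,:2].round(1).tolist()
print("wide T",f(t,T([(530,68),(688,106)]),254),"S",f(s,S([(140,8),(285,45)]),254))
print("hole T",f(t,T([(497,210),(635,247)]),152),"S",f(s,S([(97,173),(238,213)]),152))
E
```

```text
wide T [[556.7, -135.2], [565.8, -241.6]] S [[553.8, -138.4], [555.0, -243.2]]
hole T [[504.7, -139.1], [512.5, -238.7]] S [[497.3, -140.9], [505.9, -242.5]]
```

{"fn": "carry_out", "kwargs": {
  "steps": [
    [-1,0,0.002,0.015,0,0,0],
    [-1,0,0.002,0.03,0,0,0],
    [-1,0,0.002,0.038,0,0,0],
    [-1,0,0.002,0.042,0,0,0],
    [-1,0,0.002,0.046,0,0,0],
    [-1,0,0.002,0.05,0,0,0],
    [-1,0,0.002,0.05,0,0,0]
  ]
}}

```text
clock: 10.3
tcp_pos: [568.2, -189.8, 187.9]
orientation: [0.692, 0.722, -0.0, -0.0]
wrist_force: [0.1, -0.8, -0.9]
opening: 8.7
```

{"fn": "carry_out", "kwargs": {
  "steps": [
    [-1,0,0,0.006,0,0,0],
    [-1,0,0,0.012,0,0,0],
    [-1,0,0,0.02,0,0,0],
    [-1,0,0,0.03,0,0,0],
    [-1,0,0,0.04,0,0,0],
    [-1,0,0,0.046,0,0,0],
    [-1,0,0,0.049,0,0,0],
    [-1,0,0,0.051,0,0,0],
    [-1,0,0,0.051,0,0,0]
  ]
}}

```text
clock: 11.2
tcp_pos: [568.4, -189.8, 137.2]
orientation: [0.692, 0.722, -0.0, -0.0]
wrist_force: [-0.9, -0.7, -1.0]
opening: 8.8
```

Seated to within about 2.5 mm with no side force. Next: lower the rest gently, then release.

{"fn": "carry_out", "kwargs": {
  "steps": [
    [-1,0,0,0.001,0,0,0],
    [-1,0,0,0.002,0,0,0],
    [-1,0,0,0.0025,0,0,0],
    [-1,0,0,0.003,0,0,0],
    [-1,0,0,0.003,0,0,0]
  ]
}}

```text
clock: 11.7
tcp_pos: [568.5, -189.9, 134.6]
orientation: [0.692, 0.722, 0.0, 0.0]
wrist_force: [0.3, 1.2, 2.3]
opening: 8.6
```

{"fn": "carry_out", "kwargs": {
  "steps": [
    [-0.7,0,0,0,0,0,0],
    [-0.5,0,0,0,0,0,0],
    [-0.3,0,0,0,0,0,0],
    [-0.2,0,0,0,0,0,0],
    [-0.2,0,0,0,0,0,0],
    [-0.2,0,0,0,0,0,0]
  ]
}}

```text
clock: 12.3
tcp_pos: [568.3, -189.8, 134.2]
orientation: [0.692, 0.722, -0.0, -0.0]
wrist_force: [-0.1, 0.6, 0.7]
opening: 34.1
```

{"fn": "carry_out", "kwargs": {
  "steps": [
    [-0.2,0,0,-0.02,0,0,0],
    [-0.2,0,0,-0.06,0,0,0],
    [-0.2,0,0,-0.07,0,0,0],
    [-0.2,0,0,-0.07,0,0,0],
    [-0.2,0,-0.03,-0.07,0,0,0],
    [-0.2,0,-0.06,-0.07,0,0,0],
    [-0.2,0,-0.06,-0.07,0,0,0],
    [-0.2,0,-0.06,-0.07,0,0,0],
    [-0.2,0,-0.06,-0.04,0,0,0],
    [-0.2,0,-0.06,-0.01,0,0,0],
    [-0.2,0,-0.06,0,0,0,0],
    [-0.2,0,-0.06,0,0,0,0]
  ]
}}

```text
clock: 13.5
tcp_pos: [507.9, -191.9, 132.6]
orientation: [0.692, 0.722, -0.001, -0.002]
wrist_force: [0.0, -0.0, -0.1]
opening: 34.2
```

{"fn": "carry_out", "kwargs": {
  "steps": [
    [-0.5,0,0,0,0,0,0],
    [-0.7,0,0,0,0,0,0],
    [-1,0,0,0,0,0,0],
    [-1,0,0,0,0,0,0],
    [-1,0,0,0,0,0,0],
    [-1,0,0,0,0,0,0]
  ]
}}

```text
clock: 14.1
tcp_pos: [509.3, -192.7, 135.5]
orientation: [0.692, 0.722, 0.001, 0.001]
wrist_force: [0.7, 0.9, 6.9]
opening: 8.5
```

```bash
python3 - <<'E'
from h import *
from rig import robot
s=robot.state();print(s["tcp_pos"],s["wrist_force"],s["opening"])
for n in("scene","top"):
    c=robot.capture(n);np.save(n+"3.npy",c,allow_pickle=True)
t=load("top3.npy")["frame"][185:285,275:375];s=load("scene3.npy")["frame"][190:290,255:355]
cv2.imwrite("pics/c4.png",np.hstack([cv2.resize(s,(400,400),interpolation=2),cv2.resize(t,(400,400),interpolation=2)]))
E
```

```text
[ 509.34449092 -192.7231924   135.53426835] [0.66766634 0.91574297 6.89969788] 8.5373941422154
```

View pics/c4.png

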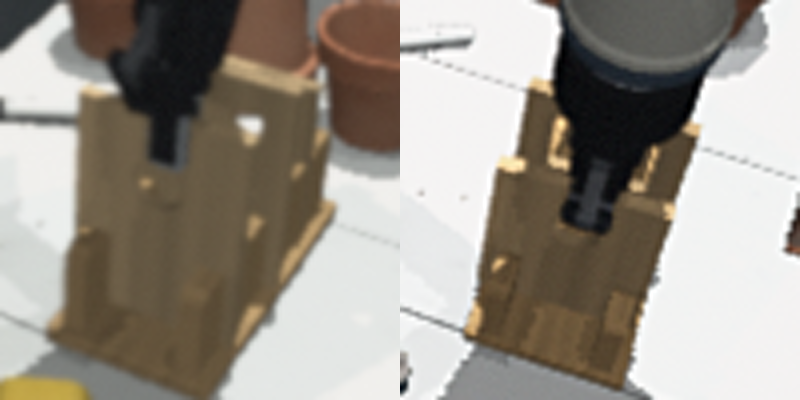

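The hole front is gripped centrally: fingers at top-crop (587,215), corners at 499 and 673. The wide front stands upright in the middle slot. Now lift it clear.

{"fn": "carry_out", "kwargs": {
  "steps": [
    [-1,0,0,-0.01,0,0,0],
    [-1,0,0,-0.025,0,0,0],
    [-1,0,0,-0.04,0,0,0],
    [-1,0,0,-0.055,0,0,0],
    [-1,0,0,-0.07,0,0,0],
    [-1,0,0,-0.085,0,0,0],
    [-1,0,0,-0.105,0,0,0],
    [-1,0,0,-0.125,0,0,0],
    [-1,0,0,-0.145,0,0,0],
    [-1,0,0,-0.165,0,0,0],
    [-1,0,0,-0.18,0,0,0],
    [-1,0,0,-0.18,0,0,0]
  ]
}}

```text
clock: 15.4
tcp_pos: [509.1, -192.7, 316.9]
orientation: [0.692, 0.722, 0.001, 0.002]
wrist_force: [0.1, 0.1, -0.8]
opening: 8.3
```

```bash
python3 - <<'E'
from h import *
from rig import robot
s=robot.state();print(s["tcp_pos"],s["wrist_force"],s["opening"])
print(rel(490,146.6,315,8.4))
E
```

```text
[ 509.12243966 -192.67233451  316.9074839 ] [ 0.09452757  0.11069015 -0.75933886] 8.339634216078002
[0.3398, -0.0045, 0.0014, 0.2, 0.1, -5.94]
```

{"fn": "carry_out", "kwargs": {
  "steps": [
    [-1,0.015,0,0,0,0,0],
    [-1,0.04,0,0,0,0,-1],
    [-1,0.075,-0.001,0,0,0,-2],
    [-1,0.11,-0.001,0,0,0,-3],
    [-1,0.145,-0.002,0,0,0,-4],
    [-1,0.18,-0.002,0,0,0,-5],
    [-1,0.215,-0.003,0,0,0,-5.9],
    [-1,0.25,-0.003,0,0,0,-5.9],
    [-1,0.285,-0.004,0,0,0,-5.9],
    [-1,0.315,-0.0045,0,0,0,-5.9],
    [-1,0.335,-0.0045,0,0,0,-5.9],
    [-1,0.34,-0.0045,0,0,0,-5.9]
  ]
}}

```text
clock: 16.6
tcp_pos: [487.9, 149.3, 313.2]
orientation: [0.653, 0.758, -0.001, -0.001]
wrist_force: [-0.4, -0.4, -2.5]
opening: 8.8
```

{"fn": "carry_out", "kwargs": {
  "steps": [
    [-1,0,0,0.01,0,0,0],
    [-1,0,0,0.015,0,0,0],
    [-1,0,0,0.015,0,0,0],
    [-1,0,0,0.015,0,0,0]
  ]
}}

```text
clock: 17.0
tcp_pos: [489.2, 146.3, 298.9]
orientation: [0.654, 0.756, -0.0, -0.0]
wrist_force: [0.2, 0.4, -0.7]
opening: 8.5
```

```bash
python3 - <<'E'
from h import *
from rig import robot
s=robot.state();print(s["tcp_pos"],s["wrist_force"],s["opening"])
print(rel(490.1,146.7,280,8.4))
for n in("scene","top"):
    c=robot.capture(n);np.save(n+"4.npy",c,allow_pickle=True)
t=load("top4.npy")["frame"][100:230,130:260];s=load("scene4.npy")["frame"][110:240,120:250]
cv2.imwrite("pics/c5.png",np.hstack([cv2.resize(s,(400,400),interpolation=2),cv2.resize(t,(400,400),interpolation=2)]))
E
```

```text
[489.16620418 146.28523338 298.90134602] [ 0.16769845  0.39748767 -0.70937484] 8.51013742481521
[0.0003, 0.001, 0.0189, -0.04, 0.01, -0.1]
```

View pics/c5.png

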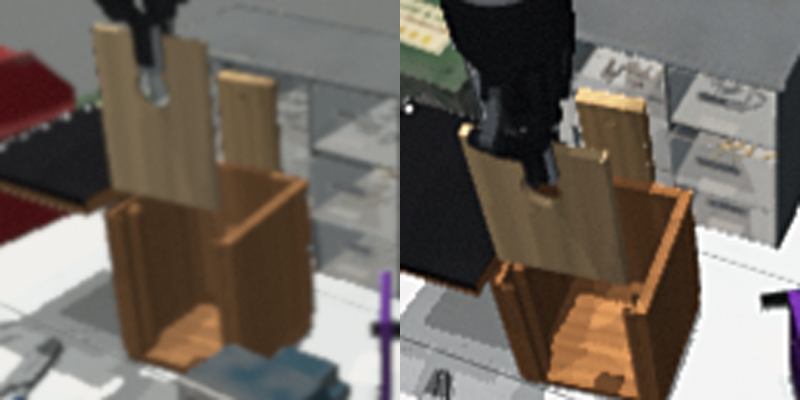

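The front hangs upright above the grooves, between the cleats in both views. Its lower corners are near scene crop (112,192) and (217,208). Lowering gently into the mouths.

{"fn": "carry_out", "kwargs": {
  "steps": [
    [-1,0,0.001,0.01,0,0,0],
    [-1,0,0.001,0.016,0,0,0],
    [-1,0,0.001,0.02,0,0,0],
    [-1,0,0.001,0.024,0,0,0],
    [-1,0,0.001,0.028,0,0,0],
    [-1,0,0.001,0.032,0,0,0],
    [-1,0,0.001,0.032,0,0,0]
  ]
}}

```text
clock: 17.8
tcp_pos: [490.2, 147.1, 266.7]
orientation: [0.654, 0.757, -0.0, -0.0]
wrist_force: [0.9, -0.8, -1.8]
opening: 8.3
```

{"fn": "carry_out", "kwargs": {
  "steps": [
    [-1,0,0,0.008,0,0,0],
    [-1,0,0,0.02,0,0,0],
    [-1,0,0,0.035,0,0,0],
    [-1,0,0,0.05,0,0,0],
    [-1,0,0,0.065,0,0,0],
    [-1,0,0,0.08,0,0,0],
    [-1,0,0,0.095,0,0,0],
    [-1,0,0,0.11,0,0,0],
    [-1,0,0,0.12,0,0,0],
    [-1,0,0,0.126,0,0,0],
    [-1,0,0,0.129,0,0,0],
    [-1,0,0,0.129,0,0,0]
  ]
}}

```text
clock: 19.0
tcp_pos: [490.1, 146.8, 137.0]
orientation: [0.654, 0.757, -0.0, 0.0]
wrist_force: [3.9, -4.5, -4.2]
opening: 8.5
```

{"fn": "carry_out", "kwargs": {
  "steps": [
    [-1,0,0,0.001,0,0,0],
    [-1,0,0,0.0018,0,0,0],
    [-1,0,0,0.0025,0,0,0],
    [-1,0,0,0.003,0,0,0],
    [-1,0,0,0.003,0,0,0]
  ]
}}

```text
clock: 19.5
tcp_pos: [490.5, 146.8, 135.5]
orientation: [0.654, 0.757, -0.0, 0.0]
wrist_force: [-1.4, -6.9, 12.3]
opening: 8.3
```

Touched bottom (12 N up at the expected height). Releasing.

{"fn": "carry_out", "kwargs": {
  "steps": [
    [-0.7,0,0,0,0,0,0],
    [-0.5,0,0,0,0,0,0],
    [-0.3,0,0,0,0,0,0],
    [-0.2,0,0,0,0,0,0],
    [-0.2,0,0,0,0,0,0],
    [-0.2,0,0,-0.03,0,0,0],
    [-0.2,0,0,-0.07,0,0,0],
    [-0.2,0,0,-0.12,0,0,0],
    [-0.5,0,0,-0.13,0,0,0],
    [-1,0,0,-0.13,0,0,0],
    [-1,0,0,-0.13,0,0,0]
  ]
}}

```text
clock: 20.6
tcp_pos: [489.6, 147.1, 264.2]
orientation: [0.654, 0.757, -0.0, -0.0]
wrist_force: [-0.3, -0.8, -1.1]
opening: 0.0
```

```bash
python3 - <<'E'
from h import *
from rig import robot
s=robot.state();print(s["tcp_pos"],s["wrist_force"],s["opening"])
for n in("scene","top"):
    c=robot.capture(n);np.save(n+"5.npy",c,allow_pickle=True)
t=load("top5.npy")["frame"][100:230,90:220];s=load("scene5.npy")["frame"][110:240,100:230]
cv2.imwrite("pics/c6.png",np.hstack([cv2.resize(s,(400,400),interpolation=2),cv2.resize(t,(400,400),interpolation=2)]))
# closing path in box coords, roof front-edge point (-139-14,-100) rel pivot
for th in (1.9,1.75,1.6,1.4,1.2,1.0,.8,.6,.4,.2,.1,0):
    p=np.array([-139-14,-100]);c,s_=np.cos(th),np.sin(th)
    q=np.array([p[0]*c+p[1]*s_,-p[0]*s_+p[1]*c])+[55,60]
    print(th,q.round(),np.round(w(BOX,*q)))
E
```

```text
[489.64248778 147.11079528 264.21517755] [-0.31871524 -0.83570834 -1.08449443] 0.04253105441366161
1.9 [ 10. 237.] [513. 390.]
1.75 [-16. 228.] [488. 377.]
1.6 [-40. 216.] [466. 361.]
1.4 [-70. 194.] [440. 335.]
1.2 [-94. 166.] [421. 304.]
1.0 [-112.  135.] [407. 270.]
0.8 [-123.  100.] [401. 234.]
0.6 [-128.   64.] [402. 198.]
0.4 [-125.   27.] [410. 162.]
0.2 [-115.   -8.] [425. 129.]
0.1 [-107.  -24.] [435. 114.]
0 [-98. -40.] [446. 100.]
```

View pics/c6.png

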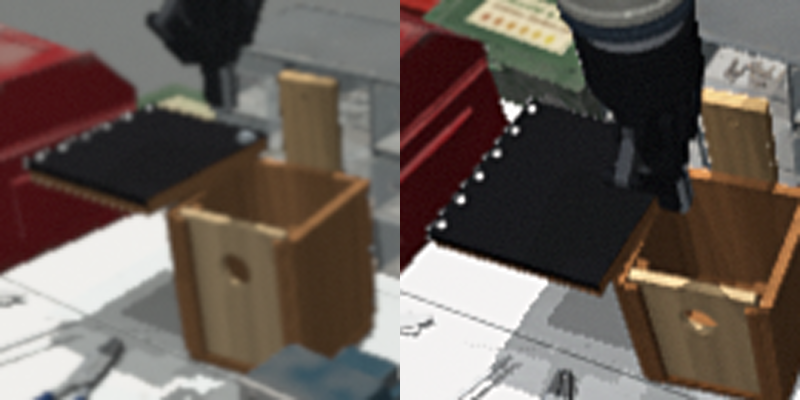

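Hole front is home under the wall tops. The roof is still aside, its nailed edge facing the toolbox, so I check the clearance there.

```bash
python3 - <<'E'
from h import *
t=load("top5.npy");t0=load("top0.npy")
T=lambda L:[((x-400)/3.08+90-.3,y/3.08+100-.3) for x,y in L]
print("roof NL,FL corner,NR",plane(t,T([(431,238),(528,100),(602,288)]),175).round())
print("toolbox foot corners z0",plane(t0,np.array([(137,296),(200,225)])*.64,0).round(), "top edge z150",plane(t0,np.array([(105,245),(186,182)])*.64,150).round())
for th in(1.7,1.75,1.8,1.85):
  c,s=np.cos(th),np.sin(th)
  print(th,[np.round(w(BOX,*(np.array([p[0]*c+p[1]*s,-p[0]*s+p[1]*c])+[55,60]))).tolist() for p in((-139,-138),(-139,18),(10,-138))])
E
```

```text
roof NL,FL corner,NR [[438. 349. 175.]
 [596. 364. 175.]
 [446. 201. 175.]]
toolbox foot corners z0 [[482. 489.   0.]
 [680. 483.   0.]] top edge z150 [[476. 485. 150.]
 [655. 450. 150.]]
1.7 [[443.0, 357.0], [599.0, 360.0], [445.0, 208.0]]
1.75 [[450.0, 364.0], [606.0, 359.0], [445.0, 215.0]]
1.8 [[457.0, 371.0], [613.0, 358.0], [445.0, 222.0]]
1.85 [[465.0, 377.0], [619.0, 356.0], [445.0, 229.0]]
```

```bash
python3 - <<'E'
from h import *
print(rel(477,402,264,8.4))
B=np.array(w((0,0,-8.4),477-BOX[0],402-BOX[1]))  # box coords of start
print(B)
for th in (1.7,1.6,1.5,1.4,1.3,1.2,1.1,1.0,.9,.8,.7,.6,.5,.4,.3,.2,.1,.05,0):
    p=np.array([-139-14,-100]);c,s_=np.cos(th),np.sin(th)
    q=np.array([p[0]*c+p[1]*s_,-p[0]*s_+p[1]*c])+[55,60]-B
    print(th,(q[::-1]/1000).round(3))
E
```

```text
[0.2541, 0.025, -0.0008, -0.18, 0.02, -0.04]
[-23.54934355 254.67219797]
1.7 [-0.03  -0.001]
1.6 [-0.039 -0.017]
1.5 [-0.049 -0.032]
1.4 [-0.061 -0.046]
1.3 [-0.074 -0.059]
1.2 [-0.088 -0.07 ]
1.1 [-0.104 -0.08 ]
1.0 [-0.12  -0.088]
0.9 [-0.137 -0.095]
0.8 [-0.155 -0.1  ]
0.7 [-0.173 -0.103]
0.6 [-0.191 -0.104]
0.5 [-0.209 -0.104]
0.4 [-0.227 -0.101]
0.3 [-0.245 -0.097]
0.2 [-0.262 -0.091]
0.1 [-0.279 -0.084]
0.05 [-0.287 -0.079]
0 [-0.295 -0.074]
```

{"fn": "carry_out", "kwargs": {
  "steps": [
    [-1,0.254,0.025,0,0,0,0],
    [-1,0.254,0.025,0,0,0,0],
    [-1,0.254,0.025,0,0,0,0],
    [-1,0.254,0.025,0,0,0,0],
    [-1,0.254,0.025,0,0,0,0],
    [-1,0.254,0.025,0,0,0,0],
    [-1,0.254,0.025,0,0,0,0],
    [-1,0.254,0.025,0.045,0,0,0],
    [-1,0.254,0.025,0.091,0,0,0],
    [-1,0.254,0.025,0.091,0,0,0],
    [-1,0.254,0.025,0.091,0,0,0]
  ]
}}

```text
clock: 21.8
tcp_pos: [477.9, 400.6, 174.0]
orientation: [0.654, 0.756, -0.001, -0.0]
wrist_force: [0.1, 0.1, 0.7]
opening: -0.2
```

{"fn": "carry_out", "kwargs": {
  "steps": [
    [-1,-0.015,0,0,0,0,0],
    [-1,-0.03,-0.001,0,0,0,0],
    [-1,-0.039,-0.017,0,0,0,0],
    [-1,-0.049,-0.032,0,0,0,0],
    [-1,-0.061,-0.046,0,0,0,0],
    [-1,-0.074,-0.059,0,0,0,0],
    [-1,-0.088,-0.07,0,0,0,0],
    [-1,-0.104,-0.08,0,0,0,0],
    [-1,-0.12,-0.088,0,0,0,0],
    [-1,-0.137,-0.095,0,0,0,0],
    [-1,-0.155,-0.1,0,0,0,0],
    [-1,-0.155,-0.1,0,0,0,0]
  ]
}}

```text
clock: 23.0
tcp_pos: [401.2, 231.9, 174.6]
orientation: [0.654, 0.756, -0.0, 0.0]
wrist_force: [-0.4, 0.7, -0.2]
opening: -0.0
```

{"fn": "carry_out", "kwargs": {
  "steps": [
    [-1,-0.018,-0.003,0,0,0,0],
    [-1,-0.036,-0.004,0,0,0,0],
    [-1,-0.054,-0.004,0,0,0,0],
    [-1,-0.072,-0.001,0,0,0,0],
    [-1,-0.09,0.003,0,0,0,0],
    [-1,-0.107,0.009,0,0,0,0],
    [-1,-0.117,0.013,0,0,0,0],
    [-1,-0.124,0.016,0,0,0,0],
    [-1,-0.132,0.021,0,0,0,0],
    [-1,-0.132,0.021,0,0,0,0]
  ]
}}

```text
clock: 24.0
tcp_pos: [442.4, 106.4, 174.3]
orientation: [0.654, 0.757, 0.0, 0.0]
wrist_force: [0.3, -0.3, -0.4]
opening: -0.0
```

```bash
python3 - <<'E'
from h import *
from rig import robot
s=robot.state();print(s["tcp_pos"],s["wrist_force"])
c=robot.capture("top");np.save("top6.npy",c,allow_pickle=True)
cv2.imwrite("pics/c7.png",cv2.resize(c["frame"][100:260,110:310],(750,600),interpolation=2))
E
```

```text
[442.39728355 106.35062025 174.32579028] [ 0.27088083 -0.34266373 -0.37985724]
```

View pics/c7.png

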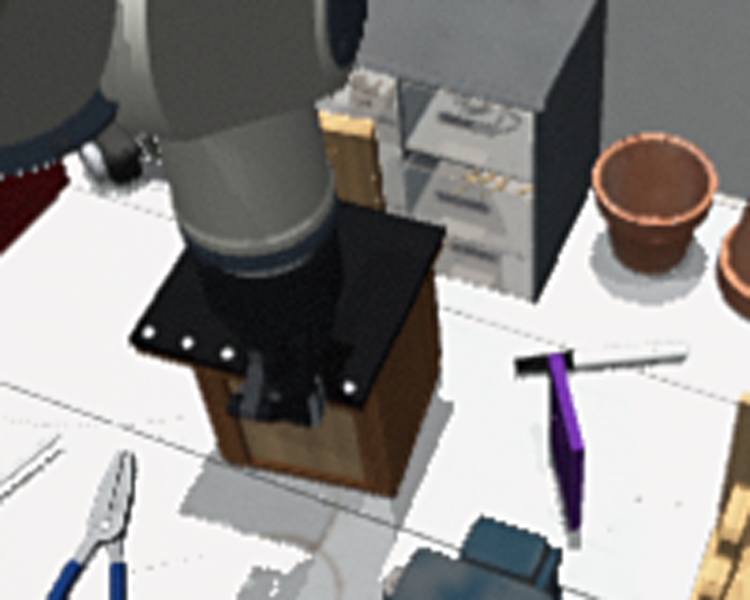

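The roof is almost shut: its front right corner is at crop (360,408), about 6 px from the original shut position. Pushing on toward the stop.

{"fn": "carry_out", "kwargs": {
  "steps": [
    [-1,-0.003,0.004,0,0,0,0],
    [-1,-0.005,0.008,0,0,0,0],
    [-1,-0.006,0.011,0,0,0,0],
    [-1,-0.006,0.011,0,0,0,0]
  ]
}}

```text
clock: 24.45
tcp_pos: [449.8, 100.2, 173.5]
orientation: [0.653, 0.757, -0.005, -0.002]
wrist_force: [-13.5, -13.3, 12.3]
opening: 0.0
```

Stop felt (about 13 N). Backing off and retreating.

{"fn": "carry_out", "kwargs": {
  "steps": [
    [-1,0,-0.02,0,0,0,0],
    [-1,0,-0.04,0,0,0,0],
    [-1,0,-0.05,-0.03,0,0,0],
    [-1,0,-0.06,-0.08,0,0,0],
    [-1,0.05,-0.07,-0.13,0,0,0],
    [-1,0.1,-0.07,-0.13,0,0,0],
    [-1,0.15,-0.07,-0.13,0,0,0],
    [-1,0.2,-0.07,-0.13,0,0,0],
    [-1,0.25,-0.07,-0.13,0,0,0],
    [-1,0.25,-0.07,-0.13,0,0,0],
    [-1,0.25,-0.07,-0.13,0,0,0]
  ]
}}

```text
clock: 25.55
tcp_pos: [347.2, 341.8, 304.0]
orientation: [0.652, 0.758, 0.0, -0.0]
wrist_force: [-0.3, -0.2, -0.3]
opening: 0.2
```

```bash
python3 - <<'E'
from h import *
from rig import robot
s=robot.state();print(s["tcp_pos"],s["wrist_force"])
for n in("scene","top"):
    c=robot.capture(n);q=roof(c);print(n,q.tolist(),plane(c,q,175)[:,:2].round())
    np.save(n+"7.npy",c,allow_pickle=True)
t=load("top7.npy")["frame"][130:290,135:365];s=load("scene7.npy")["frame"][130:290,130:360]
cv2.imwrite("pics/c8.png",np.vstack([cv2.resize(s,(430,300),interpolation=2),cv2.resize(t,(430,300),interpolation=2)]))
E
```

```text
[347.22703335 341.81278037 304.0436436 ] [-0.33589755 -0.21533567 -0.30074201]
scene [[35, 60], [69, 58], [83, 93], [67, 130], [38, 105]] [[1258. 2242.]
 [1417. 2073.]
 [ 866. 1094.]
 [ 532.  695.]
 [ 647. 1091.]]
top [[172, 147], [228, 159], [210, 207], [148, 192]] [[590. 238.]
 [608.  88.]
 [459.  65.]
 [443. 219.]]
```

View pics/c8.png

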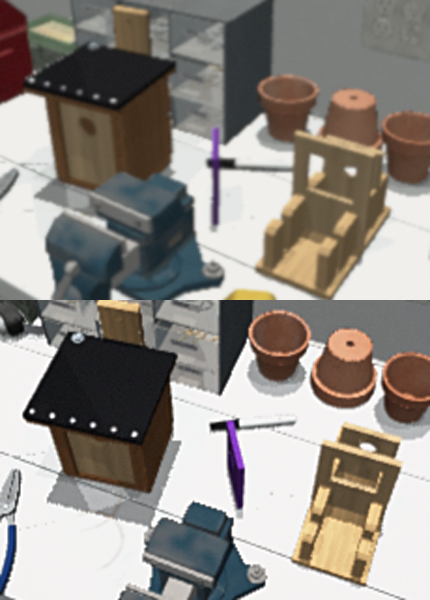

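The roof corners lie within 6 mm of the original shut ones (about 0.03 rad). The hole front is in the box, and the wide front stands upright in the middle slot with the small one behind it. Handing in.

```bash
python3 -c "
from rig import robot
print(robot.hand_in())"
```

```text
the job is handed in; nothing more can be done
None
```

The front is changed and the job is handed in, at about 25.7 s of the 72 s. The hand-in gave no verdict.

- **Roof:** I swung it aside and later pushed it shut until about 13 N of wrist force showed it was on its stop. In the last top picture its corners lay within about 6 mm of the shut position, or roughly 0.03 rad against the 0.1 allowed. The scene-camera roof check failed because its mask picked another dark object, so this rests on the top view.
- **Fronts:** I moved the wide front to the middle rack slot and lowered the hole front into the grooves to firm contact with the floor (12 N, at the expected height). The last pictures show both upright and released, the small front still standing in its slot, and the arm clear of everything.
- **Measurements:** The two cameras disagreed by up to about 7 mm across the fronts. I settled positions from the top view and the grip, and both fronts slid in with at most about 7 N sideways. I did not measure the final front positions to the millimetre after release.

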